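# Set the rice-cake cutter and hold the yuzu loaf in its corner, ready for the cut

### The arm

A 7-joint arm with a two-finger parallel gripper is mounted at the origin on the work surface. World frame = base frame: x ahead of the robot, y to its left, z up, the work surface at z = 0. Lengths are in m, angles in rad, forces in N, time in s.
With the tool pointing down it reaches from about 0.4 to 0.85 m from the base axis. Payload 4.5 kg.
Tool frame: the origin (TCP) lies midway between the tips of the shut fingers; the grasp point (between the pads) lies 19 mm behind it; y points along the fingers, z is the direction in which the jaws open and shut, and the axes are right-handed (so a half turn about y gives the same grasp; the last joint's range is limited). The gripper opens to 88 mm and grips with 3 to 60 N. Pads are 18 mm wide; open, the fingers measure 123 mm over their backs; the gripper's body (75 mm by 187 mm) begins 45 mm behind the grasp point.
Start: joints at [-1.125, 0.689, -0.195, 1.565, 0.157, 0.902, -0.215], TCP at [0.25, 0.573, 0.239] pointing down, gripper open.
Joint ranges: [-3.01, 3.01], [-0.46, 2.08], [-1.47, 1.51], [0.13, 2.56], [-1, 4.14], [0.04, 2.09], [-2.66, 2.66]. Speed limits (rad/s): [2.57, 2.57, 3.14, 3.14, 3.14, 3.14, 3.14].

### API

Orientations are given as a unit quaternion [x, y, z, w].
In Python, from plant import r, snapshot, get_calibration, job, boxes_of gives the robot as it stands. The module is installed in compiled form; this text tells all that it offers.
- The arm moves only by the shell command python3 -m handwheel 'ROWS' [OPENING] [FORCE]. ROWS is JSON, a list that holds one entry, the list of rows, each a list of 6 numbers: the shift along the tool's x, y, z as a fraction of full scale, then the turn, a rotation vector about the tool's x, y, z as a fraction of full scale. In form: [[[x, y, z, wx, wy, wz], ...]]. A call has 1 to 12 rows; each row is the pose to reach, as a shift and turn from the pose commanded when the call began, along the tool's axes at that moment, turning the shorter way round; what a row does not reach only later rows make up. Full scale, the value 1, is 100 cm for a shift and 180 degrees for a turn. A row lasts 1/12 s, in which the tool goes at most 41.7 mm and 7.16 degrees, less where a joint would pass 70% of its speed; a pose out of reach is approached as far as the arm can. A call with a number of a shift or a turn outside -1 to 1 is refused whole. A call with a gripper value outside its range is refused whole. OPENING is the opening, from -1 (shut) to 1 (fully open), set as the call begins (- or left out, the last holds). The fingers move at their own pace and stop on an object; FORCE is the grip in N (left out, the last holds). Time passes only in rows, so rows that repeat a pose let the fingers close. It gives the time, the measured TCP pose, the force and the opening at its end, in the units of the state.
- r.get_state(): the state, without advancing time (a new reading comes with each control period).
- snapshot(name): name is "scene" or "top" or "wrist"; returns the picture (384x512x3 uint8, red, green, blue); there is no depth.
- get_calibration(name): a dict with "fx", "fy", "cx", "cy" (pixels), "T" (4x4, takes a point from camera to world coordinates). Camera axes: x right, y down, z forward; pixel columns grow to the right and rows downward; lengths in m; the calibration is good to about 2 mm. A picture is of the moment at which its call begins: read the wrist's pose just before it. get_calibration takes no time and is no camera call; for the wrist camera it gives the pose at the moment of the call.
- job.finish_job(): hands the job in, once; it reports no verdict.
Trained networks look in the newest picture that a camera, given by its name, has taken for a name from the list of things; names that differ only in an ending like _2 or _b are one class to them, and where a whole thing is asked for, a point or a joint stands for the part that bears it (a point fixed in the world has none). Each returns a list of dicts, best first, with "confidence" (0 to 1); they miss things now and then, are a little off and sometimes report something else, mostly with a low value. They report only what shows in the picture. A call takes as long as a camera call. They do not tell look-alikes from the thing itself.
- boxes_of(thing, camera): "bbox" ([left, top, right, bottom] in pixels, round what is visible of it).
The state is a dict: "clock": time; "q": joint angles; "qd": joint speeds; "joint_torque": joint torques, N m; "tool_pos": TCP position; "eef_rot": TCP orientation; "contact_force": force on the tool from outside, world axes, zero at the start; "moment": the same for the moment, N m; "opening": opening from 0.0 (shut) to 1.0 (fully open).
Only numpy, scipy, OpenCV 4.12 (cv2) and the standard library are available. Lean on these libraries where they do the work, as an engineer would, in place of code of your own. Each camera call takes 0.05 s, during which the arm holds its last target. There are 200 camera calls.

### The job

Turn the thickness dial of the lever cutter until its white pointer stands at the red mark. Then take the yellow rice-cake loaf from the tray, lay it flat on the cutter's white bed and push it home into the corner, its long side flush against the back fence and its end flush against the steel thickness stop. Finish while still gripping the loaf and pressing it firmly (about 10 newtons each way) against both, ready for the cut: the program ends holding it so, with the dial still at the mark, the blade arm left up and nothing else disturbed.

Things in the scene. Friction and masses are not known exactly. Their poses are not given: they have to be found in the camera images.
- cutter: The lever cutter, fixed to the table: grey base 200 (x) by 360 (y) mm. Origin: centre of the base at table height. Its x axis points to the back fence (away from the robot at yaw 0), its y axis towards the thickness stop and the dial. White bed: top 50 mm above the table, x -95 to 95, y -177 to 57 mm. The blade comes down in the plane y = 30 mm.
- fence: The low aluminium back fence on the bed, 195 mm long along y, 8 mm thick, 22 mm high. Origin: in the middle of its length, at bed height, in the face that the loaf is pushed against (this face looks to -x of the cutter, and is at cutter x = 50 mm). A finger can pass above the fence. Loaf against fence or stop: friction about 0.6, so each can take part of the push meant for the other.
- stop: The steel thickness stop: an upright plate 80 mm wide (cutter x -35 to 45 mm), 7 mm thick, up to 49 mm above the bed. Origin: in the face that the loaf's end is pushed against (it looks to -y of the cutter), at bed height, at cutter x = 0. The dial moves it by 9 mm per rad: its face is at cutter y = 32 mm + 9 mm x dial. A push of more than about 30 N on the stop drives the dial back.
- dial (a joint): Angle of the thickness dial, rad, 0 to 2.75; grows clockwise seen from above. At 0 the pointer points to the cutter's -y; at 1.571 it points to -x, straight at the red mark. It stays where it is left; turning it takes 0.3 N m. It starts at 0.25 to 0.85.
- dial_grip (a point): On the dial's upright axis, halfway up its grip bar. The bar is grey, 62 mm long, 14 mm thick and 28 mm high (14 mm above and below this point), standing on a round black disc of 68 mm diameter, 12 mm thick. The point's y axis runs along the bar, the pointer end being at -y.
- dial_pointer (a point): The pointer end of the grip bar (white line along half of the bar's top), at the top of the bar, 31 mm from the dial's axis.
- red_mark (a point): The red index mark (10 x 5 mm) on top of the grey dial housing, 41.5 mm from the dial's axis towards the cutter's -x. The other marks, 15 degrees apart, are thin and black. Housing 100 x 100 mm, centred on the dial's axis (cutter x -20, y 130 mm), top 90 mm above the table.
- blade_arm (a joint): Angle of the blade arm, rad: 0 parked up (leaning back 34 degrees past upright, away from the robot), about 2.1 down on the bed; nearly free. 340 mm long with its black handle; swings in the cutter's plane y = 30 mm about a pivot at x 82 mm, 83 mm above the table, between two cheeks (y 15 to 45 mm). Arm 10 mm thick, handle 27 mm; the parked blade reaches 53 mm from the arm towards the robot.
- tray: Steel tray, fixed, 270 (x) by 230 (y) mm, floor 3 mm above the table, rim 14 mm high. Origin: centre of its underside. The two loaves lie in it side by side, about 120 mm apart, along its y; which is nearer to the robot changes.
- yellow_loaf: The yellow (yuzu) rice-cake loaf, firm, 52 (x) by 180 (y) by 60 (z) mm, about 0.5 kg, edges rounded 5 mm. Origin: centre of its underside. Gripped across its 52 mm with the fingertips 27 mm or more above its underside, it clears the fence. It slides easily on the polished bed (friction about 0.25; leaning down on it adds drag).
- green_loaf: The green (mugwort) loaf, of the same size; stays on the tray.
- yuzu_a: Whole yuzu fruit, 64 mm wide, 49 mm high, left of the cutter; origin at its underside. Leave alone.
- yuzu_b: Whole yuzu fruit, same size, beyond the tray. Leave alone.
- half_a: Half yuzu, cut face up, 64 mm wide, 27 mm high, behind the cutter; origin at its underside. Leave alone.
- half_b: Half yuzu, same size, beyond the tray. Leave alone.
- starch_cup: Small empty steel cup, 60 mm wide, 55 mm high, right of the tray; origin at its underside. Leave alone.
Things that resemble listed ones, but are neither listed nor needed, are in the scene too. What is meant by the yellow_loaf is not blue, and is the larger of those in its own colour.

How it is judged:
By the outcome, as a careful person would: the job done as asked, in the order asked, and still so for the second after the job is handed in, while the arm keeps its last pose, push and grip.
It also fails if it takes over 70 s, if anything falls off the work surface, if the arm or the gripper's body presses on something with over 40 N, if the wrist force passes 120 N, or if a joint passes its speed limit or range.

## Working session

There is one attempt and no reset: what is moved stays moved. The work goes in short steps, Python scripts to look and compute and a shell command to move; the robot and the scene stay as the last step left them, time stands still between calls to the robot, and variables do not carry over. Pictures are saved under pics/ and viewed, about 8 in all and at most 12, crops included, and the job is handed in when it is done.

```bash
mkdir -p pics; cat > h.py <<'E'
import numpy as np, cv2, json
from plant import r, snapshot, get_calibration, job, boxes_of
from scipy.spatial.transform import Rotation as R
def save(n,f):
    im=snapshot(n); cv2.imwrite('pics/'+f,im[:,:,::-1]); return im
def ray(c,u,v):
    T=np.array(c['T']); d=T[:3,:3]@np.array([(u-c['cx'])/c['fx'],(v-c['cy'])/c['fy'],1]); return T[:3,3],d
def onz(c,u,v,z):
    o,d=ray(c,u,v); return o+d*(z-o[2])/d[2]
def proj(c,p):
    T=np.array(c['T']); q=T[:3,:3].T@(np.array(p)-T[:3,3]); return np.array([c['fx']*q[0]/q[2]+c['cx'],c['fy']*q[1]/q[2]+c['cy']])
def tri(c1,p1,c2,p2):
    o1,d1=ray(c1,*p1);o2,d2=ray(c2,*p2)
    A=np.stack([d1,-d2],1); s=np.linalg.lstsq(A,o2-o1,rcond=None)[0]
    a=o1+s[0]*d1;b=o2+s[1]*d2; return (a+b)/2,np.linalg.norm(a-b)
def st():
    s=r.get_state(); print({k:np.round(s[k],3).tolist() for k in ('clock','q','tool_pos','eef_rot','contact_force','moment','opening')}); print(R.from_quat(s['eef_rot']).as_matrix().round(3)); return s
E
python3 - <<'E'
from h import *
st()
a=save('scene','s0.png');
for t in ['yellow_loaf','dial','cutter','stop']: print(t,[(np.round(b['bbox']).tolist(),round(b['confidence'],2)) for b in boxes_of(t,'scene')][:3])
b=save('top','t0.png')
for t in ['yellow_loaf','green_loaf','dial','cutter','stop','fence','tray','red_mark','dial_pointer']: print(t,[(np.round(x['bbox']).tolist(),round(x['confidence'],2)) for x in boxes_of(t,'top')][:3])
cv2.imwrite('pics/t0b.png',cv2.resize(b[:,:,::-1],(800,600),interpolation=cv2.INTER_CUBIC))
cv2.imwrite('pics/s0b.png',cv2.resize(a[:,:,::-1],(800,600),interpolation=cv2.INTER_CUBIC))
for n in('top','scene'):print(get_calibration(n))
E
```

```text
{'clock': 0.0, 'q': [-1.125, 0.69, -0.195, 1.566, 0.157, 0.902, -0.215], 'tool_pos': [0.25, 0.572, 0.238], 'eef_rot': [0.693, -0.145, 0.144, -0.692], 'contact_force': [-0.009, 0.134, 0.263], 'moment': [0.062, -0.079, -0.018], 'opening': 0.998}
[[ 0.916 -0.001  0.4  ]
 [-0.4   -0.002  0.916]
 [ 0.    -1.    -0.002]]
yellow_loaf [([270.0, 139.0, 304.0, 164.0], 0.74), ([156.0, 219.0, 186.0, 259.0], 0.7), ([217.0, 128.0, 248.0, 173.0], 0.62)]
dial [([310.0, 254.0, 337.0, 289.0], 0.87)]
cutter [([181.0, 190.0, 358.0, 321.0], 0.92)]
stop [([284.0, 244.0, 314.0, 263.0], 0.71)]
yellow_loaf [([238.0, 108.0, 280.0, 129.0], 0.97), ([321.0, 223.0, 386.0, 238.0], 0.87), ([304.0, 275.0, 353.0, 306.0], 0.69)]
green_loaf [([314.0, 174.0, 378.0, 205.0], 0.77)]
dial [([121.0, 199.0, 148.0, 224.0], 0.62)]
cutter [([117.0, 77.0, 249.0, 255.0], 0.67)]
stop [([154.0, 194.0, 177.0, 224.0], 0.7), ([355.0, 140.0, 374.0, 154.0], 0.37)]
fence [([190.0, 195.0, 245.0, 201.0], 0.63), ([155.0, 193.0, 176.0, 222.0], 0.52)]
tray [([304.0, 164.0, 386.0, 255.0], 0.79)]
red_mark [([120.0, 74.0, 254.0, 252.0], 0.97)]
dial_pointer [([126.0, 198.0, 147.0, 226.0], 0.77)]
{'fx': 419.0599879854828, 'fy': 419.0599879854828, 'cx': 258.8770596379118, 'cy': 197.88561165257403, 'T': array([[ 0.00982388, -0.99656698,  0.08220551,  0.45103849],
       [-0.99975038, -0.01143839, -0.01919201, -0.02173894],
       [ 0.02006643, -0.08199645, -0.99643059,  1.27225447],
       [ 0.        ,  0.        ,  0.        ,  1.        ]])}
{'fx': 391.28362654358534, 'fy': 391.28362654358534, 'cx': 252.0370961716645, 'cy': 190.24816179895012, 'T': array([[-0.88408503,  0.3174981 , -0.34291196,  0.92652077],
       [ 0.4672957 ,  0.60896743, -0.64093166,  0.70894598],
       [ 0.00532763, -0.72687937, -0.68674449,  0.90506412],
       [ 0.        ,  0.        ,  0.        ,  1.        ]])}
```

View pics/t0b.png

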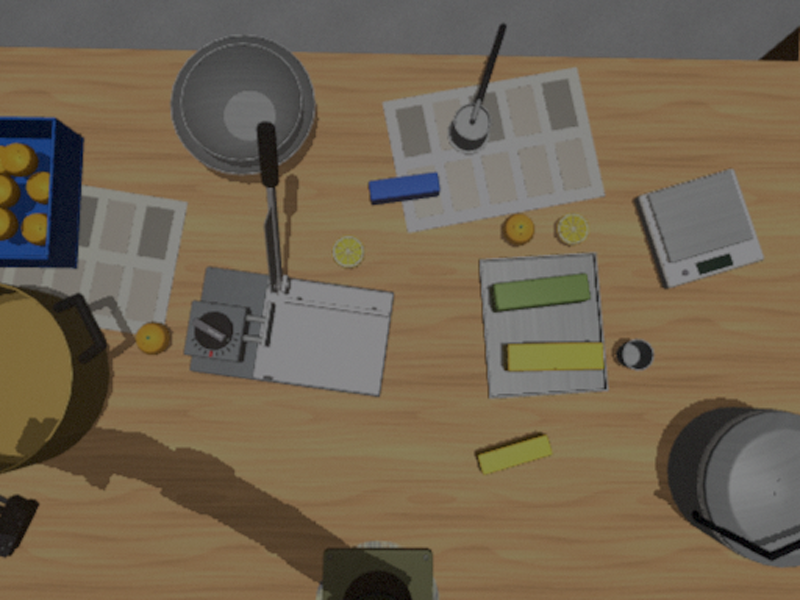

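View pics/s0b.png

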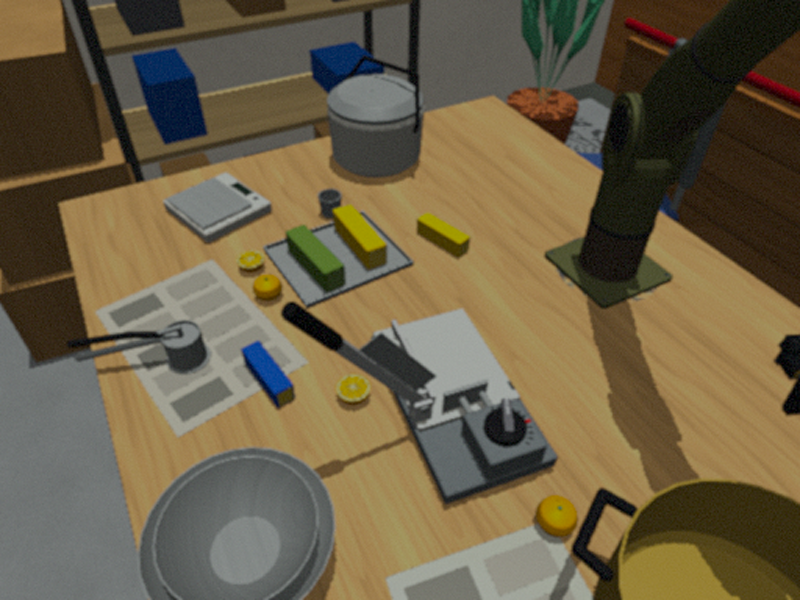

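The top view shows the dial at about (213,330), the bed at (254..393, 280..394), the yellow loaf nearer the robot at (507..604, 343..371) and the green one beyond it (all in 800 px coordinates). A small yellow decoy lies at (513,453). The scene view agrees.

```bash
python3 - <<'E'
from h import *
c=get_calibration('top'); k=.64
P={'dial':(213,330,.118),'bedFR':(393,291,.05),'bedNR':(380,394,.05),'bedNL':(254,376,.05),'baseFL':(208,268,.03),'baseNL':(187,372,.03),'housNL':(187,358,.09),'loafNL':(508,371,.06),'loafNR':(604,370,.06),'loafFL':(507,344,.063),'loafFR':(604,342,.063)}
for n,(u,v,z) in P.items(): print(n,onz(c,u*k,v*k,z).round(3))
w=get_calibration('wrist'); s=r.get_state(); A=R.from_quat(s['eef_rot']).as_matrix()
T=np.array(w['T']); print('cam in tool',(A.T@(T[:3,3]-s['tool_pos'])).round(3)); print((A.T@T[:3,:3]).round(2),w['fx'],w['cx'],w['cy'])
E
```

```text
dial [0.506 0.292 0.118]
bedFR [ 0.586 -0.023  0.05 ]
bedNR [ 0.394 -0.001  0.05 ]
bedNL [0.425 0.232 0.05 ]
baseFL [0.628 0.329 0.03 ]
baseNL [0.431 0.361 0.03 ]
housNL [0.457 0.344 0.09 ]
loafNL [ 0.439 -0.238  0.06 ]
loafNR [ 0.442 -0.416  0.06 ]
loafFL [ 0.488 -0.235  0.063]
loafFR [ 0.494 -0.416  0.063]
cam in tool [-0.067 -0.146 -0.   ]
[[ 0.    0.97  0.26]
 [-0.   -0.26  0.97]
 [ 1.   -0.    0.  ]] 335.4927080991343 256.9576456182197 190.91447870571284
```

```bash
python3 -m handwheel '[[[0.088,-0.02,-0.2,0,-0.433,0],[0.088,-0.02,-0.2,0,-0.433,0],[0.088,-0.02,-0.2,0,-0.433,0],[0.088,-0.02,-0.2,0,-0.433,0],[0.088,-0.02,-0.2,0,-0.433,0],[0.346,-0.02,-0.154,0,-0.433,0],[0.346,-0.02,-0.154,0,-0.433,0],[0.346,-0.02,-0.154,0,-0.433,0],[0.346,-0.02,-0.154,0,-0.433,0],[0.346,-0.02,-0.154,0,-0.433,0],[0.346,-0.02,-0.154,0,-0.433,0],[0.346,-0.02,-0.154,0,-0.433,0]]]' 1 20
python3 -m handwheel '[[[0,0,0,0,0,0],[0,0,0,0,0,0]]]'
cat >look.py <<'E'
from h import *
import sys
n=sys.argv[1]
s=st(); c=get_calibration('wrist'); im=save('wrist',n+'.png')
np.save('pics/'+n+'.npy',c,allow_pickle=True)
for t in sys.argv[2:]: print(t,[(np.round(x['bbox']).tolist(),round(x['confidence'],2)) for x in boxes_of(t,'wrist')][:3])
cv2.imwrite('pics/'+n+'b.png',cv2.resize(im[:,:,::-1],(800,600),interpolation=cv2.INTER_CUBIC))
E
python3 look.py w1 dial dial_pointer red_mark stop fence
```

```text
clock: 1.75
tool_pos: [0.5123, 0.2888, 0.2581]
eef_rot: [0.631, 0.322, -0.321, -0.629]
contact_force: [-0.1, -0.8, -0.0]
opening: 1.0
clock: 1.92
tool_pos: [0.506, 0.2926, 0.2583]
eef_rot: [-0.629, -0.322, 0.322, 0.63]
contact_force: [0.1, 0.5, -0.6]
opening: 1.004
{'clock': 1.917, 'q': [-0.249, 0.667, -0.62, 1.655, 0.451, 0.968, 1.488], 'tool_pos': [0.506, 0.293, 0.258], 'eef_rot': [-0.629, -0.322, 0.322, 0.63], 'contact_force': [0.137, 0.466, -0.603], 'moment': [0.151, 0.07, -0.031], 'opening': 1.004}
[[ 0.585 -0.001 -0.811]
 [ 0.811  0.     0.585]
 [-0.    -1.     0.001]]
dial [([224.0, 140.0, 294.0, 221.0], 0.98), ([0.0, 124.0, 129.0, 194.0], 0.2)]
dial_pointer [([221.0, 144.0, 296.0, 221.0], 0.69)]
red_mark [([1.0, 0.0, 342.0, 250.0], 0.88), ([0.0, 122.0, 126.0, 197.0], 0.73)]
stop [([147.0, 78.0, 245.0, 150.0], 0.66)]
fence [([65.0, 0.0, 145.0, 113.0], 0.73)]
```

View pics/w1b.png

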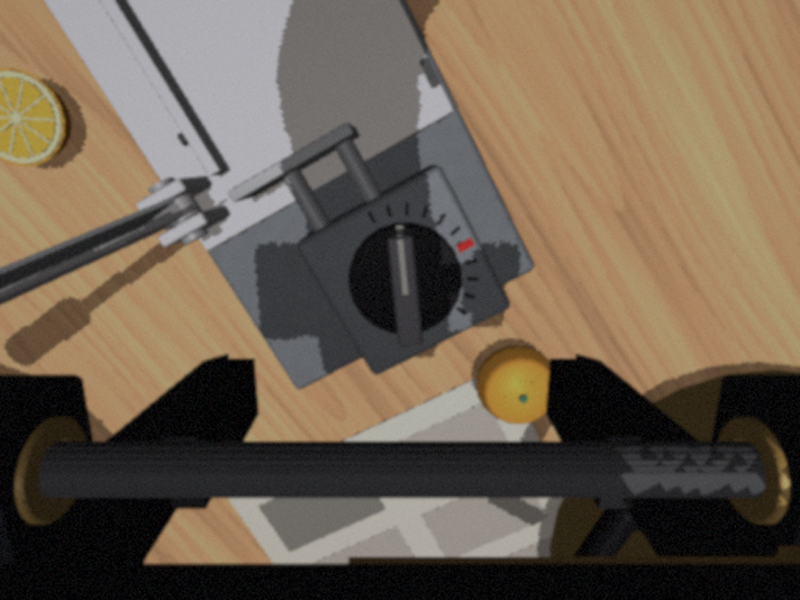

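The wrist picture shows the housing corners at about (440,167), (300,242), (375,373), (508,305), the red mark at (465,245), and the bar's white half running from (400,230) to (405,293).

```bash
python3 - <<'E'
from h import *
c=np.load('pics/w1.npy',allow_pickle=True).item(); k=.64
f=lambda u,v,z:onz(c,(u+.5)*k-.5,(v+.5)*k-.5,z)
H=[f(*p,.09) for p in [(440,167),(300,242),(375,373),(508,305)]]
print(np.round(H,3),'c',np.mean(H,0).round(4))
for i in range(4): d=H[(i+1)%4]-H[i]; print(np.linalg.norm(d).round(4),np.degrees(np.arctan2(d[1],d[0])).round(1))
rm=f(465,245,.09);print('red',rm.round(4))
for p in [(400,230),(405,293),(408,340),(402,262)]: print(f(*p,.13).round(4))
disc=f(405,277,.102);print('disc',disc.round(4))
im=cv2.imread('pics/w1.png'); m=(im.max(2)<24).astype(np.uint8); 
crop=cv2.resize(im[85:260,180:360],None,fx=4.4,fy=3.42 and 3.4,interpolation=cv2.INTER_CUBIC)
hsv=cv2.cvtColor(im,cv2.COLOR_BGR2HSV); rd=((hsv[...,0]<8)|(hsv[...,0]>172))&(hsv[...,1]>130)&(hsv[...,2]>70); rd[:, :270]=0;rd[200:]=0
ys,xs=np.nonzero(rd); print('redpix',len(xs),xs.mean(),ys.mean(),onz(c,xs.mean(),ys.mean(),.09).round(4))
E
```

```text
[[0.452 0.256 0.09 ]
 [0.545 0.243 0.09 ]
 [0.56  0.338 0.09 ]
 [0.465 0.35  0.09 ]] c [0.5055 0.2967 0.09  ]
0.0946 -8.2
0.0961 81.5
0.0953 172.7
0.0945 -98.1
red [0.4657 0.3028 0.09  ]
[0.4889 0.268  0.13  ]
[0.5068 0.2972 0.13  ]
[0.5212 0.32   0.13  ]
[0.4981 0.2824 0.13  ]
disc [0.5051 0.2953 0.102 ]
redpix 46 297.3478260869565 156.45652173913044 [0.4656 0.3026 0.09  ]
```

```bash
python3 -m handwheel '[[[-0.04,0.04,-0.03,0,0,0],[-0.04,0.04,-0.03,0,0,0],[-0.04,0.04,-0.03,0,0,0],[-0.04,0.04,-0.03,0,0,0]]]'; python3 look.py w2 dial; python3 - <<'E'
import cv2
im=cv2.imread('pics/w2.png'); cv2.imwrite('pics/w2c.png',cv2.resize(im[100:340,150:470],(800,600),interpolation=cv2.INTER_CUBIC))
E
```

```text
clock: 2.55
tool_pos: [0.5061, 0.2423, 0.2183]
eef_rot: [0.629, 0.322, -0.323, -0.629]
contact_force: [0.1, 0.8, 0.6]
opening: 0.998
{'clock': 2.55, 'q': [-0.178, 0.685, -0.599, 1.77, 0.497, 0.845, 1.508], 'tool_pos': [0.506, 0.242, 0.218], 'eef_rot': [0.629, 0.322, -0.323, -0.629], 'contact_force': [0.117, 0.763, 0.577], 'moment': [0.117, 0.068, 0.021], 'opening': 0.998}
[[ 0.584 -0.001 -0.812]
 [ 0.812 -0.001  0.584]
 [-0.002 -1.     0.   ]]
dial [([255.0, 196.0, 334.0, 282.0], 0.62)]
```

View pics/w2c.png

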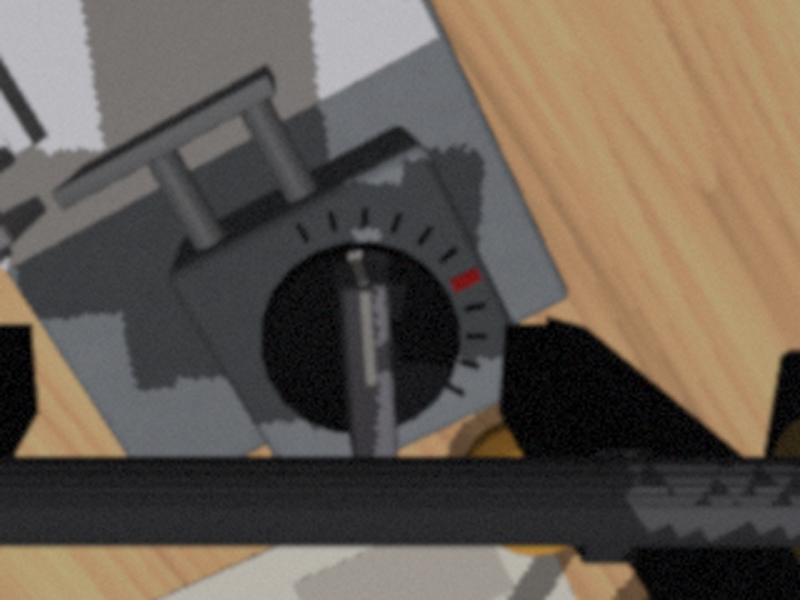

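Second view: red mark at crop (466,281), disc centre about (361,338), bar's white line from (362,290) to (371,385). I'll triangulate the heights.

```bash
python3 - <<'E'
from h import *
c1=np.load('pics/w1.npy',allow_pickle=True).item();c2=np.load('pics/w2.npy',allow_pickle=True).item()
def red(n):
    im=cv2.imread(n); hsv=cv2.cvtColor(im,cv2.COLOR_BGR2HSV); rd=((hsv[...,0]<8)|(hsv[...,0]>172))&(hsv[...,1]>130)&(hsv[...,2]>70); rd[:, :270]=0;rd[240:]=0
    ys,xs=np.nonzero(rd); return xs.mean(),ys.mean(),len(xs)
a=red('pics/w1.png');b=red('pics/w2.png');print(a,b)
print('red',tri(c1,a[:2],c2,b[:2]))
g1=lambda u,v:((u+.5)*.64-.5,(v+.5)*.64-.5); g2=lambda u,v:((u+.5)*.4-.5+150,(v+.5)*.4-.5+100)
print('whiteInner',tri(c1,g1(405,293),c2,g2(371,385)))
print('disc',tri(c1,g1(405,278),c2,g2(361,338)))
print('housNL',tri(c1,g1(440,167),c2,g2(407,133)))
print('stop',tri(c1,g1(355,125),c2,g2(268,70)),tri(c1,g1(232,190),c2,g2(58,190)))
f=lambda u,v,z:onz(c2,*g2(u,v),z).round(4)
print('bar',f(362,290,.13),f(371,385,.13),f(352,430,.118),'disc',f(361,338,.102))
ax=f(361,338,.102); rm=f(466,281,.09); print(rm, np.linalg.norm(rm-ax))
# project model check
for yaw in (-7,-8):
  y=np.radians(yaw); X=np.array([np.cos(y),np.sin(y),0]);Y=np.array([-X[1],X[0],0])
  d=rm+.0415*X; print(yaw,d)
E
```

```text
(np.float64(297.3478260869565), np.float64(156.45652173913044), 46) (np.float64(335.71875), np.float64(211.546875), 64)
red (array([0.46566725, 0.30231876, 0.09159319]), np.float64(8.675091366796607e-05))
whiteInner (array([0.5064665 , 0.29641455, 0.13364859]), np.float64(0.00043740554737810164))
disc (array([0.50589092, 0.29656417, 0.09812806]), np.float64(0.00021004652765611908))
housNL (array([0.45068081, 0.25903327, 0.0435639 ]), np.float64(0.00224831810950516))
stop (array([0.47930876, 0.20677581, 0.06871605]), np.float64(0.0015855996215518706)) (array([0.55660438, 0.19621429, 0.0972966 ]), np.float64(0.000659341388406092))
bar [0.4923 0.2711 0.13  ] [0.5073 0.2981 0.13  ] [0.5233 0.3134 0.118 ] disc [0.5052 0.295  0.102 ]
[0.4657 0.3036 0.09  ] 0.04216882734912127
-7 [0.50689067 0.29854242 0.09      ]
-8 [0.50679612 0.29782432 0.09      ]
```

```bash
python3 -m handwheel '[[[0.0446,0,0.0317,0,-0.026,0],[0.0446,0,0.0317,0,-0.026,0],[0.0446,0.11,0.0317,0,-0.026,0],[0.0446,0.11,0.0317,0,-0.026,0],[0.0446,0.11,0.0317,0,-0.026,0],[0.0446,0.11,0.0317,0,-0.026,0],[0.0446,0.11,0.0317,0,-0.026,0]]]'
python3 -m handwheel '[[[0,0,0,0,0,0],[0,0,0,0,0,0],[0,0,0,0,0,0],[0,0,0,0,0,0],[0,0,0,0,0,0],[0,0,0,0,0,0],[0,0,0,0,0,0],[0,0,0,0,0,0],[0,0,0,0,0,0]]]' -1 30
python3 -c "
from h import *
st()"
```

```text
clock: 3.23
tool_pos: [0.5062, 0.2993, 0.1088]
eef_rot: [-0.615, -0.349, 0.349, 0.615]
contact_force: [-0.3, 0.5, 0.8]
opening: 1.0
clock: 3.98
tool_pos: [0.5069, 0.2979, 0.1087]
eef_rot: [-0.615, -0.348, 0.348, 0.615]
contact_force: [-0.3, 0.2, -0.4]
opening: 0.346
{'clock': 3.983, 'q': [-0.32, 0.862, -0.514, 1.775, 0.638, 0.677, 1.405], 'tool_pos': [0.507, 0.298, 0.109], 'eef_rot': [-0.615, -0.348, 0.348, 0.615], 'contact_force': [-0.261, 0.236, -0.383], 'moment': [0.032, 0.059, -0.043], 'opening': 0.346}
[[ 0.515 -0.    -0.857]
 [ 0.857  0.     0.515]
 [-0.    -1.     0.   ]]
```

```bash
python3 -m handwheel '[[[0,0,0,0,0,0],[0,0,0,0,0,0],[0,0,0,0,0,0],[0,0,0,0,0,0],[0,0,0,0,0,0]]]' -1 30
python3 -c "
from h import *
st()"
```

```text
clock: 4.4
tool_pos: [0.5073, 0.2976, 0.1087]
eef_rot: [0.616, 0.349, -0.348, -0.615]
contact_force: [0.2, -0.7, -0.1]
opening: 0.151
{'clock': 4.4, 'q': [-0.32, 0.862, -0.513, 1.775, 0.638, 0.677, 1.406], 'tool_pos': [0.507, 0.298, 0.109], 'eef_rot': [0.616, 0.349, -0.348, -0.615], 'contact_force': [0.173, -0.737, -0.084], 'moment': [-0.005, -0.277, 0.225], 'opening': 0.151}
[[ 0.514  0.001 -0.858]
 [ 0.858 -0.     0.514]
 [ 0.    -1.    -0.001]]
```

```bash
python3 -m handwheel '[[[0,0,0,0,0.03,0],[0,0,0,0,0.06,0],[0,0,0,0,0.095,0],[0,0,0,0,0.13,0],[0,0,0,0,0.165,0],[0,0,0,0,0.2,0],[0,0,0,0,0.235,0],[0,0,0,0,0.27,0],[0,0,0,0,0.305,0],[0,0,0,0,0.34,0],[0,0,0,0,0.372,0],[0,0,0,0,0.372,0]]]' -1 55
python3 -m handwheel '[[[0,0,0,0,0,0],[0,0,0,0,0,0],[0,0,0,0,0,0]]]'
python3 look.py w3 dial;python3 - <<'E'
import cv2
im=cv2.imread('pics/w3.png'); cv2.imwrite('pics/w3c.png',cv2.resize(im,(800,600),interpolation=cv2.INTER_CUBIC))
E
```

```text
clock: 5.4
tool_pos: [0.5075, 0.2972, 0.1087]
eef_rot: [0.706, -0.05, 0.05, -0.705]
contact_force: [2.6, -2.3, -0.9]
opening: 0.153
clock: 5.65
tool_pos: [0.5075, 0.2972, 0.1087]
eef_rot: [0.706, -0.049, 0.049, -0.705]
contact_force: [4.2, -2.8, -2.3]
opening: 0.151
{'clock': 5.65, 'q': [-0.492, 0.822, -0.203, 1.785, 0.281, 0.563, 0.562], 'tool_pos': [0.508, 0.297, 0.109], 'eef_rot': [0.706, -0.049, 0.049, -0.705], 'contact_force': [4.162, -2.823, -2.331], 'moment': [-0.558, -0.736, -0.106], 'opening': 0.151}
[[ 0.99   0.001  0.138]
 [-0.138 -0.     0.99 ]
 [ 0.001 -1.    -0.   ]]
dial [([190.0, 167.0, 321.0, 329.0], 0.78)]
```

```bash
python3 -m handwheel '[[[0,0,0,0,0,0],[0,0,0,0,0,0],[0,0,0,0,0,0],[0,0,0,0,0,0],[0,0,0,0,0,0]]]' 0.2 55
python3 -m handwheel '[[[-0.03,-0.15,0,0,0,0],[-0.03,-0.15,0,0,0,0],[-0.03,-0.15,0,0,0,0],[-0.03,-0.15,0,0,0,0],[-0.03,-0.15,0,0,0,0]]]'
python3 look.py w4 dial fence stop;python3 - <<'E'
import cv2
im=cv2.imread('pics/w4.png'); cv2.imwrite('pics/w4c.png',cv2.resize(im[80:320,100:420],(800,600),interpolation=cv2.INTER_CUBIC))
E
```

```text
clock: 6.17
tool_pos: [0.5064, 0.2986, 0.1088]
eef_rot: [-0.705, 0.049, -0.048, 0.706]
contact_force: [0.2, -1.2, 0.1]
opening: 0.511
clock: 6.58
tool_pos: [0.4783, 0.3052, 0.2648]
eef_rot: [-0.703, 0.046, -0.051, 0.708]
contact_force: [0.1, 0.9, 0.3]
opening: 0.6
{'clock': 6.583, 'q': [-0.484, 0.581, -0.273, 1.72, 0.196, 0.856, 0.593], 'tool_pos': [0.478, 0.305, 0.265], 'eef_rot': [-0.703, 0.046, -0.051, 0.708], 'contact_force': [0.128, 0.884, 0.327], 'moment': [0.036, 0.005, -0.007], 'opening': 0.6}
[[ 0.991  0.008  0.136]
 [-0.136  0.008  0.991]
 [ 0.007 -1.     0.009]]
dial [([218.0, 166.0, 286.0, 245.0], 0.56)]
fence [([0.0, 249.0, 149.0, 268.0], 0.59)]
stop [([165.0, 176.0, 204.0, 229.0], 0.7)]
```

View pics/w4c.png

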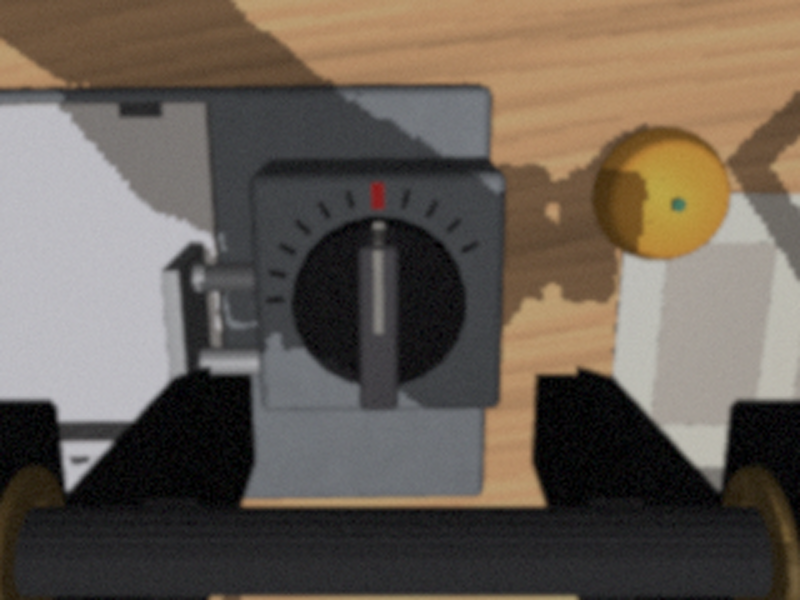

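The pointer (378,230→335) lines up with the red mark (378,196), so the dial is set. Next I go to the loaf.

```bash
python3 -m handwheel '[[[0.044,0,-0.377,0,0.467,0],[0.044,0,-0.377,0,0.467,0],[0.044,0,-0.377,0,0.467,0],[0.044,0,-0.377,0,0.467,0],[0.044,0,-0.377,0,0.467,0],[0.044,0,-0.377,0,0.467,0],[0.044,0,-0.377,0,0.467,0],[0.044,0,-0.377,0,0.467,0],[0.044,0,-0.377,0,0.467,0],[0.044,0,-0.377,0,0.467,0],[0.044,0,-0.377,0,0.467,0],[0.044,0,-0.377,0,0.467,0]]]' 1
python3 -m handwheel '[[[0.253,0,0.004,0,0,0],[0.253,0,0.004,0,0,0],[0.253,0,0.004,0,0,0],[0.253,0,0.004,0,0,0],[0.253,0,0.004,0,0,0],[0.253,0,0.004,0,0,0],[0.253,0,0.004,0,0,0],[0.253,0,0.004,0,0,0],[0.253,0,0.004,0,0,0]]]'
python3 look.py w5 yellow_loaf
```

```text
clock: 7.78
tool_pos: [0.4676, -0.0791, 0.2571]
eef_rot: [-0.49, 0.512, -0.51, 0.488]
contact_force: [-0.2, 0.9, -0.3]
opening: 0.999
clock: 8.53
tool_pos: [0.4633, -0.3294, 0.257]
eef_rot: [-0.491, 0.51, -0.507, 0.491]
contact_force: [0.4, 1.6, 0.1]
opening: 1.001
{'clock': 8.533, 'q': [0.472, 0.592, 0.11, 1.725, -0.084, 0.833, 0.584], 'tool_pos': [0.463, -0.329, 0.257], 'eef_rot': [-0.491, 0.51, -0.507, 0.491], 'contact_force': [0.44, 1.571, 0.065], 'moment': [-0.074, 0.052, -0.027], 'opening': 1.001}
[[-0.035 -0.003  0.999]
 [-0.999  0.003 -0.035]
 [-0.002 -1.    -0.003]]
yellow_loaf [([227.0, 72.0, 289.0, 244.0], 0.94), ([38.0, 25.0, 139.0, 163.0], 0.63)]
```

View pics/w5b.png

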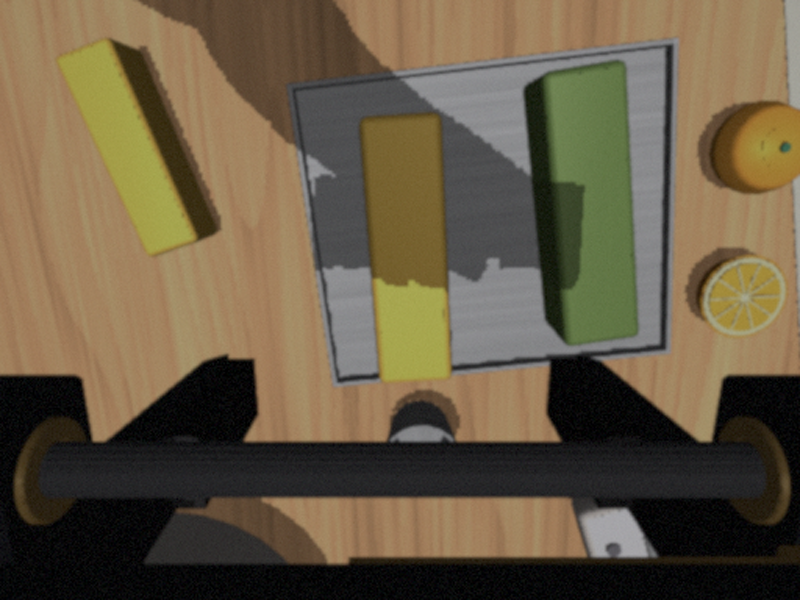

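The loaf's top face has corners at (361,119), (440,115), (450,378), (380,380). The green loaf is well clear at x>527.

```bash
python3 - <<'E'
from h import *
c=np.load('pics/w5.npy',allow_pickle=True).item(); k=.64; t=get_calibration('top')
g=lambda u,v:((u+.5)*k-.5,(v+.5)*k-.5)
W=[(361,117),(440,113),(450,378),(380,380)]; Tp=[(508,371),(507,344),(604,342),(604,370)]
H=np.array([onz(c,*g(*p),.063) for p in W]); print(H.round(4),H.mean(0).round(4))
for a,b in ((0,1),(3,2),(0,3),(1,2)):
  d=H[b]-H[a]; print(np.linalg.norm(d).round(4),np.degrees(np.arctan2(d[1],d[0])).round(1))
print('triangulated centre',tri(c,np.mean([g(*p) for p in W],0),t,np.mean([g(*p) for p in Tp],0)))
# wrist edges left/right of loaf at mid rows (colour)
im=cv2.imread('pics/w5.png')
hsv=cv2.cvtColor(im,cv2.COLOR_BGR2HSV); m=((hsv[...,0]>15)&(hsv[...,0]<34)&(hsv[...,1]>120))
for v in (90,120,150,180,210,235):
  xs=np.nonzero(m[v,222:300])[0]+222; a,b=xs.min()-.5,xs.max()+.5; print(v,a,b,onz(c,a,v,.063)[:2].round(4),onz(c,b,v,.063)[:2].round(4))
E
```

```text
[[ 0.4404 -0.2373  0.063 ]
 [ 0.4891 -0.2368  0.063 ]
 [ 0.4929 -0.4126  0.063 ]
 [ 0.4438 -0.4124  0.063 ]] [ 0.4666 -0.3248  0.063 ]
0.0486 0.6
0.0491 -0.2
0.1751 -88.9
0.1759 -88.7
triangulated centre (array([ 0.46581893, -0.30697098,  0.1360668 ]), np.float64(0.0010484317468991886))
90 230.5 281.5 [ 0.4393 -0.2514] [ 0.4888 -0.2532]
120 233.5 283.5 [ 0.4406 -0.28  ] [ 0.4903 -0.2818]
150 235.5 284.5 [ 0.441 -0.31 ] [ 0.4909 -0.3118]
180 237.5 285.5 [ 0.4415 -0.3413] [ 0.4914 -0.3431]
210 240.5 287.5 [ 0.443  -0.3743] [ 0.4931 -0.376 ]
235 242.5 289.5 [ 0.4437 -0.4029] [ 0.4949 -0.4047]
```

```bash
python3 -m handwheel '[[[-0.03,0.057,0.003,0,-0.017,0],[-0.03,0.057,0.003,0,-0.017,0],[-0.03,0.057,0.003,0,-0.017,0],[-0.03,0.057,0.003,0,-0.017,0]]]'
python3 look.py w6 yellow_loaf; python3 - <<'E'
from h import *
c=np.load('pics/w5.npy',allow_pickle=True).item();c2=np.load('pics/w6.npy',allow_pickle=True).item()
def quad(n):
    im=cv2.imread(n); hsv=cv2.cvtColor(im,cv2.COLOR_BGR2HSV); m=((hsv[...,0]>15)&(hsv[...,0]<34)&(hsv[...,1]>120)).astype(np.uint8)
    m[:, :190]=0; m[:,330:]=0; m=cv2.morphologyEx(m,cv2.MORPH_OPEN,np.ones((5,5)))
    cs=max(cv2.findContours(m,0,2)[0],key=cv2.contourArea); q=cv2.boxPoints(cv2.minAreaRect(cs)); a=cv2.approxPolyDP(cs,8,True)[:,0]
    return a
for n,k in (('w5',c),('w6',c2)):
    a=quad(f'pics/{n}.png'); print(n,a.tolist(),[onz(k,*p,.063)[:2].round(4).tolist() for p in a])
a,b=quad('pics/w5.png'),quad('pics/w6.png')
for p in a:
    # match by nearest on plane
    P=onz(c,*p,.063); d=[np.linalg.norm(onz(c2,*q,.063)-P) for q in b]; q=b[int(np.argmin(d))]; X,e=tri(c,p,c2,q); print(X.round(4),round(e,4))
E
```

```text
clock: 8.97
tool_pos: [0.4681, -0.2984, 0.2013]
eef_rot: [0.506, -0.495, 0.493, -0.505]
contact_force: [1.3, -0.6, 0.7]
opening: 0.997
{'clock': 8.967, 'q': [0.435, 0.648, 0.083, 1.825, -0.082, 0.674, 0.587], 'tool_pos': [0.468, -0.298, 0.201], 'eef_rot': [0.506, -0.495, 0.493, -0.505], 'contact_force': [1.278, -0.63, 0.719], 'moment': [-0.103, 0.009, -0.017], 'opening': 0.997}
[[ 0.022 -0.002  1.   ]
 [-1.     0.002  0.022]
 [-0.002 -1.    -0.002]]
yellow_loaf [([0.0, 34.0, 117.0, 199.0], 0.69), ([225.0, 106.0, 284.0, 279.0], 0.64), ([174.0, 58.0, 460.0, 280.0], 0.37)]
w5 [[279, 73], [231, 77], [245, 244], [288, 238]] [[0.4867, -0.2375], [0.4405, -0.2394], [0.446, -0.4136], [0.4932, -0.4082]]
w6 [[231, 107], [230, 282], [282, 283], [284, 111]] [[0.4447, -0.237], [0.4438, -0.398], [0.4931, -0.398], [0.4884, -0.2393]]
[ 0.4862 -0.2388  0.0831] 0.0014
[ 0.4403 -0.2375  0.0337] 0.0041
[ 0.4376 -0.46   -0.0424] 0.0045
[ 0.4988 -0.4358 -0.0017] 0.0007
```

```bash
python3 -m handwheel '[[[0.0405,0.03,-0.002,0,0,0],[0.0405,0.07,-0.002,0,0,0],[0.0405,0.1,-0.002,0,0,0],[0.0405,0.13,-0.002,0,0,0],[0.0405,0.15,-0.002,0,0,0],[0.0405,0.168,-0.002,0,0,0],[0.0405,0.168,-0.002,0,0,0],[0.0405,0.168,-0.002,0,0,0]]]'
python3 -m handwheel '[[[0,0,0,0,0,0],[0,0,0,0,0,0],[0,0,0,0,0,0],[0,0,0,0,0,0],[0,0,0,0,0,0],[0,0,0,0,0,0],[0,0,0,0,0,0],[0,0,0,0,0,0],[0,0,0,0,0,0]]]' -1 40
python3 -c "
from h import *
st()"
```

```text
clock: 9.73
tool_pos: [0.467, -0.3422, 0.0343]
eef_rot: [0.505, -0.495, 0.496, -0.504]
contact_force: [0.2, 0.7, 0.6]
opening: 1.0
clock: 10.48
tool_pos: [0.4672, -0.3412, 0.0342]
eef_rot: [-0.505, 0.495, -0.496, 0.505]
contact_force: [0.4, 0.9, 6.1]
opening: 0.587
{'clock': 10.483, 'q': [0.528, 0.935, 0.04, 1.843, -0.091, 0.364, 0.656], 'tool_pos': [0.467, -0.341, 0.034], 'eef_rot': [-0.505, 0.495, -0.496, 0.505], 'contact_force': [0.41, 0.919, 6.058], 'moment': [-0.017, 0.043, 0.052], 'opening': 0.587}
[[ 0.019  0.001  1.   ]
 [-1.    -0.     0.019]
 [ 0.    -1.     0.001]]
```

```bash
python3 -m handwheel '[[[0,-0.03,0,0,0,0],[0,-0.06,0,0,0,0],[0,-0.1,0,0,0,0],[0,-0.125,0,0,0,0],[-0.02,-0.125,0.002,0,0.01,0],[-0.05,-0.125,0.005,0,0.02,0],[-0.085,-0.125,0.009,0,0.03,0],[-0.12,-0.125,0.012,0,0.04,0],[-0.155,-0.125,0.016,0,0.05,0],[-0.19,-0.125,0.02,0,0.05,0],[-0.215,-0.125,0.022,0,0.05,0],[-0.22,-0.125,0.023,0,0.05,0]]]'
python3 -c "
from h import *
st()"
```

```text
clock: 11.48
tool_pos: [0.4846, -0.1136, 0.1575]
eef_rot: [-0.466, 0.534, -0.529, 0.467]
contact_force: [-0.2, 0.9, -4.6]
opening: 0.586
{'clock': 11.483, 'q': [0.049, 0.666, 0.148, 2.029, -0.214, 0.466, 0.229], 'tool_pos': [0.485, -0.114, 0.157], 'eef_rot': [-0.466, 0.534, -0.529, 0.467], 'contact_force': [-0.178, 0.86, -4.623], 'moment': [-0.039, 0.07, -0.001], 'opening': 0.586}
[[-0.13  -0.004  0.992]
 [-0.992  0.005 -0.13 ]
 [-0.005 -1.    -0.005]]
```

```bash
python3 -m handwheel '[[[-0.02,0,-0.001,0,0,0],[-0.05,0,-0.003,0,0,0],[-0.09,0,-0.005,0,0,0],[-0.13,0,-0.008,0,0,0],[-0.165,0,-0.01,0,0,0],[-0.19,0,-0.011,0,0,0],[-0.197,0,-0.0113,0,0,0],[-0.197,0.02,-0.0113,0,0,0],[-0.197,0.045,-0.0113,0,0,0],[-0.197,0.065,-0.0113,0,0,0],[-0.197,0.072,-0.0113,0,0,0],[-0.197,0.072,-0.0113,0,0,0]]]'
python3 look.py w7 yellow_loaf stop fence; python3 - <<'E'
from h import *
im=save('top','t7.png'); cv2.imwrite('pics/t7c.png',cv2.resize(im[130:280,100:300,::-1],(800,600),interpolation=cv2.INTER_CUBIC))
E
```

```text
clock: 12.48
tool_pos: [0.5, 0.075, 0.0848]
eef_rot: [-0.466, 0.534, -0.533, 0.462]
contact_force: [-0.3, -0.5, -5.4]
opening: 0.589
{'clock': 12.483, 'q': [-0.325, 0.807, 0.14, 2.048, -0.334, 0.313, -0.048], 'tool_pos': [0.5, 0.075, 0.085], 'eef_rot': [-0.466, 0.534, -0.533, 0.462], 'contact_force': [-0.346, -0.468, -5.384], 'moment': [-0.143, 0.07, -0.005], 'opening': 0.589}
[[-0.139 -0.005  0.99 ]
 [-0.99  -0.001 -0.139]
 [ 0.002 -1.    -0.005]]
yellow_loaf [([174.0, 2.0, 332.0, 353.0], 0.97)]
stop [([336.0, 0.0, 391.0, 358.0], 0.53)]
fence [([337.0, 1.0, 391.0, 357.0], 0.57)]
```

View pics/w7b.png

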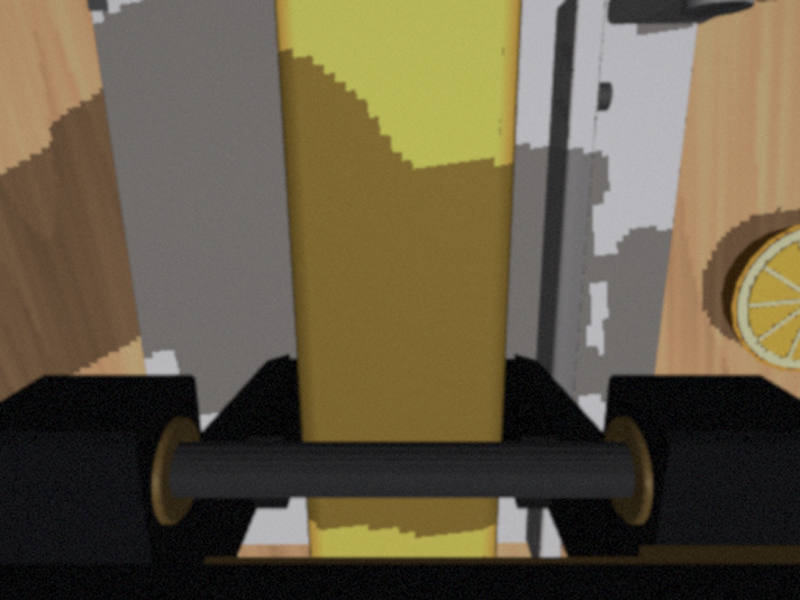

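The loaf hangs over the bed and is shorter of the fence (fence inner top edge about (578,20)→(552,380)). I'll check that the two are parallel.

```bash
python3 - <<'E'
from h import *
c=np.load('pics/w7.npy',allow_pickle=True).item();k=.64
g=lambda u,v,z:onz(c,(u+.5)*k-.5,(v+.5)*k-.5,z)
def L(n,a,b,z):
    A,B=g(*a,z),g(*b,z); d=A-B; print(n,A.round(4),B.round(4),'yaw',(np.degrees(np.arctan2(d[1],d[0]))-90).round(2))
L('loafL',(278,30),(303,440),.113);L('loafR',(520,10),(501,440),.113)
L('fenceTop',(578,20),(552,380),.072);L('fenceBot',(557,30),(541,350),.05)
L('bedL',(103,60),(140,340),.05);L('bedR',(696,30),(660,330),.05)
E
```

```text
loafL [0.4875 0.1699 0.113 ] [0.4748 0.0768 0.113 ] yaw -7.79
loafR [0.5369 0.1666 0.113 ] [0.5242 0.0699 0.113 ] yaw -7.48
fenceTop [0.5618 0.1705 0.072 ] [0.5477 0.0646 0.072 ] yaw -7.58
fenceBot [0.5624 0.1726 0.05  ] [0.5498 0.0664 0.05  ] yaw -6.76
bedL [0.4185 0.1844 0.05  ] [0.4046 0.0907 0.05  ] yaw -8.46
bedR [0.6054 0.1664 0.05  ] [0.593  0.0682 0.05  ] yaw -7.18
```

View pics/t7c.png

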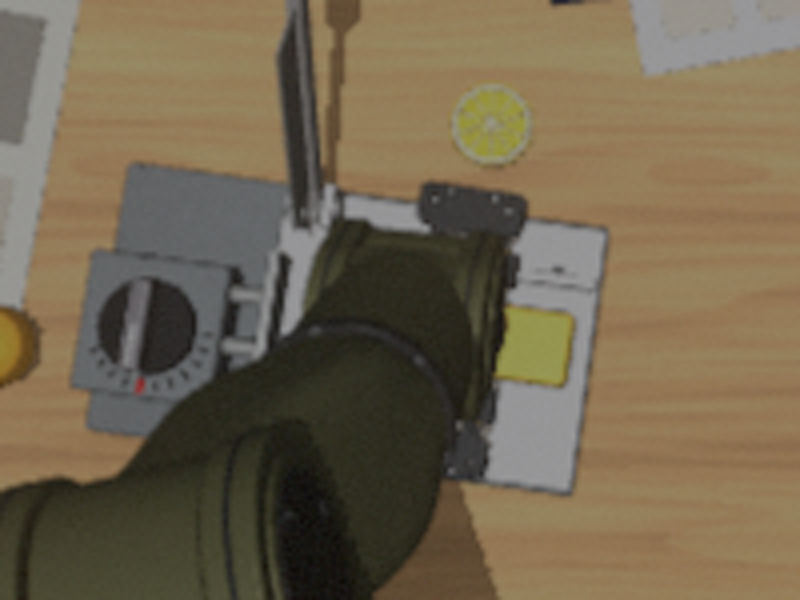

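```bash
for i in 1; do python3 -m handwheel '[[[0,0.001,0,0,0,0],[0,0.002,0,0,0,0],[0,0.003,0,0,0,0],[0,0.003,0,0,0,0]]]'; python3 -m handwheel '[[[0,0.0005,0,0,0,0],[0,0.001,0,0,0,0],[0,0.001,0,0,0,0]]]'; done
```

```text
clock: 13.07
tool_pos: [0.5016, 0.0761, 0.0838]
eef_rot: [-0.464, 0.533, -0.533, 0.464]
contact_force: [-0.6, -0.1, -5.7]
opening: 0.59
clock: 13.32
tool_pos: [0.5016, 0.076, 0.0826]
eef_rot: [-0.464, 0.533, -0.533, 0.464]
contact_force: [0.3, 1.1, -5.6]
opening: 0.587
```

```bash
python3 -m handwheel '[[[0,0.0005,0,0,0,0],[0,0.001,0,0,0,0],[0,0.001,0,0,0,0]]]'; python3 -m handwheel '[[[0,0.0005,0,0,0,0],[0,0.001,0,0,0,0],[0,0.001,0,0,0,0]]]'
```

```text
clock: 13.57
tool_pos: [0.5015, 0.076, 0.0816]
eef_rot: [-0.464, 0.533, -0.533, 0.464]
contact_force: [-0.5, -1.2, -5.5]
opening: 0.584
clock: 13.82
tool_pos: [0.5016, 0.076, 0.0812]
eef_rot: [-0.464, 0.533, -0.533, 0.464]
contact_force: [-1.1, -0.3, 2.1]
opening: 0.587
```

```bash
python3 -m handwheel '[[[-0.004,-0.0003,0,0,0,0],[-0.009,-0.0003,0,0,0,0],[-0.014,-0.0003,0,0,0,0],[-0.018,-0.0003,0,0,0,0],[-0.021,-0.0003,0,0,0,0],[-0.023,-0.0003,0,0,0,0],[-0.024,-0.0003,0,0,0,0],[-0.024,-0.0003,0,0,0,0],[-0.024,-0.0003,0,0,0,0]]]'; python3 -m handwheel '[[[-0.001,0,0,0,0,0],[-0.002,0,0,0,0,0],[-0.002,0,0,0,0,0],[-0.002,0,0,0,0,0]]]';  cat > f.py <<'E'
from h import *
s=r.get_state(); A=R.from_quat(s['eef_rot']).as_matrix(); yaw=np.radians(-7.8); X=np.array([np.cos(yaw),np.sin(yaw),0]);Y=np.array([-X[1],X[0],0])
p=s['tool_pos']-np.array([.5082,.1652,0]); f=np.array(s['contact_force'])
print('cutter xy mm',(1000*np.array([p@X,p@Y,p[2]])).round(2),'push on loaf +x,+y:',(-f@X).round(1),(-f@Y).round(1),'fz',f[2].round(1),'M',np.round(s['moment'],2),'yaw',np.degrees(np.arctan2(A[1,2],A[0,2])).round(2),'op',s['opening'])
E
python3 f.py
```

```text
clock: 14.57
tool_pos: [0.5052, 0.1, 0.0812]
eef_rot: [0.464, -0.533, 0.533, -0.464]
contact_force: [-0.2, -1.2, 3.3]
opening: 0.588
clock: 14.9
tool_pos: [0.5053, 0.1013, 0.0812]
eef_rot: [0.464, -0.533, 0.534, -0.464]
contact_force: [-0.6, -3.7, 4.0]
opening: 0.582
cutter xy mm [  5.84 -63.67  81.17] push on loaf +x,+y: 0.1 3.8 fz 4.0 M [-0.86  0.   -0.08] yaw -7.97 op 0.5818433632751657
```

```bash
python3 -m handwheel '[[[0,-0.0005,0,0,0,0],[0,-0.0005,0,0,0,0],[0,-0.0005,0,0,0,0]]]';python3 f.py; python3 -m handwheel '[[[-0.0005,0,0,0,0,0],[-0.001,0,0,0,0,0],[-0.001,0,0,0,0,0]]]';python3 f.py;  python3 -m handwheel '[[[-0.0005,0,0,0,0,0],[-0.001,0,0,0,0,0],[-0.001,0,0,0,0,0]]]';python3 f.py
```

```text
clock: 15.15
tool_pos: [0.5049, 0.1024, 0.0812]
eef_rot: [-0.464, 0.534, -0.533, 0.464]
contact_force: [-0.2, -0.2, -2.3]
opening: 0.586
cutter xy mm [  5.23 -62.62  81.2 ] push on loaf +x,+y: 0.2 0.3 fz -2.3 M [-0.28 -0.01 -0.11] yaw -7.9 op 0.5863527282831965
clock: 15.4
tool_pos: [0.505, 0.1033, 0.0812]
eef_rot: [-0.465, 0.534, -0.533, 0.464]
contact_force: [0.4, -0.4, -3.9]
opening: 0.588
cutter xy mm [  5.23 -61.81  81.22] push on loaf +x,+y: -0.5 0.4 fz -3.9 M [-0.19  0.1  -0.02] yaw -7.89 op 0.5879715472717787
clock: 15.65
tool_pos: [0.5052, 0.1043, 0.0813]
eef_rot: [-0.464, 0.533, -0.533, 0.464]
contact_force: [1.4, -0.1, -4.8]
opening: 0.587
cutter xy mm [  5.29 -60.76  81.28] push on loaf +x,+y: -1.4 -0.1 fz -4.8 M [-0.06  0.05  0.02] yaw -7.89 op 0.5870665790253736
```

```bash
for i in 1 2; do python3 -m handwheel '[[[-0.0005,0,0,0,0,0],[-0.001,0,0,0,0,0],[-0.001,0,0,0,0,0]]]' >/dev/null;python3 f.py; done
```

```text
cutter xy mm [  5.55 -59.96  81.4 ] push on loaf +x,+y: 0.0 0.8 fz -5.9 M [-0.15  0.05  0.02] yaw -7.92 op 0.5866349123464749
cutter xy mm [  5.62 -59.06  81.48] push on loaf +x,+y: 1.5 -0.9 fz -5.3 M [-0.11  0.06 -0.  ] yaw -7.92 op 0.5888484179778652
```

```bash
for i in 1 2; do python3 -m handwheel '[[[-0.0005,0.0001,0,0,0,0],[-0.001,0.0001,0,0,0,0],[-0.001,0.0001,0,0,0,0]]]' >/dev/null;python3 f.py; done
```

```text
cutter xy mm [  5.65 -58.11  81.4 ] push on loaf +x,+y: 0.5 -0.1 fz -5.5 M [-0.12  0.06  0.02] yaw -7.93 op 0.5841657025696878
cutter xy mm [  5.66 -58.02  81.31] push on loaf +x,+y: 0.3 2.3 fz -4.8 M [-0.56  0.12  0.09] yaw -7.96 op 0.5871179545134311
```

```bash
python3 -m handwheel '[[[0.001,0.0002,0.002,0,0,0],[0.001,0.0002,0.005,0,0,0],[0.001,0.0002,0.008,0,0,0],[0.001,0.0002,0.011,0,0,0],[0.001,0.0002,0.013,0,0,0],[0.001,0.0002,0.014,0,0,0],[0.001,0.0002,0.014,0,0,0],[0.001,0.0002,0.014,0,0,0]]]';python3 f.py; for i in 1 2; do python3 -m handwheel '[[[0,0,0.0005,0,0,0],[0,0,0.001,0,0,0],[0,0,0.001,0,0,0]]]' >/dev/null;python3 f.py; done
```

```text
clock: 17.32
tool_pos: [0.5204, 0.105, 0.0812]
eef_rot: [0.464, -0.533, 0.534, -0.465]
contact_force: [-0.5, 0.3, -3.7]
opening: 0.584
cutter xy mm [ 20.26 -58.    81.19] push on loaf +x,+y: 0.5 -0.2 fz -3.7 M [-0.02  0.13  0.03] yaw -7.93 op 0.584184061581467
cutter xy mm [ 20.37 -58.    81.22] push on loaf +x,+y: 2.5 -0.3 fz 0.3 M [0.15 0.42 0.04] yaw -7.92 op 0.5795636479398794
cutter xy mm [ 21.37 -58.24  81.2 ] push on loaf +x,+y: 3.2 -1.2 fz 1.8 M [0.17 0.61 0.03] yaw -7.92 op 0.5837060790984004
```

```bash
python3 -m handwheel '[[[0,-0.0004,0,0,0,0],[0,-0.0004,0,0,0,0],[0,-0.0004,0,0,0,0]]]' >/dev/null;python3 f.py; for i in 1 2; do python3 -m handwheel '[[[0,0,0.0005,0,0,0],[0,0,0.001,0,0,0],[0,0,0.001,0,0,0]]]' >/dev/null;python3 f.py; done
```

```text
cutter xy mm [ 22.33 -58.65  81.26] push on loaf +x,+y: -0.1 -0.5 fz -5.4 M [-0.11  0.1  -0.05] yaw -7.97 op 0.5857125612769338
cutter xy mm [ 22.93 -58.45  81.38] push on loaf +x,+y: 0.0 0.6 fz -4.9 M [-0.17  0.09  0.  ] yaw -7.95 op 0.5854689579801858
cutter xy mm [ 23.87 -58.29  81.48] push on loaf +x,+y: -0.0 -0.1 fz -6.3 M [-0.16  0.08  0.02] yaw -7.94 op 0.5864862942641795
```

```bash
for i in 1 2 3; do python3 -m handwheel '[[[0,0.0001,0.0005,0,0,0],[0,0.0001,0.001,0,0,0],[0,0.0001,0.001,0,0,0]]]' >/dev/null;python3 f.py; done
```

```text
cutter xy mm [ 24.79 -58.28  81.4 ] push on loaf +x,+y: 0.7 -0.3 fz -4.7 M [-0.16  0.05 -0.03] yaw -7.93 op 0.5819522665294762
cutter xy mm [ 25.8  -58.28  81.33] push on loaf +x,+y: 0.4 -0.3 fz -6.1 M [-0.13  0.04  0.01] yaw -7.94 op 0.5863992113715077
cutter xy mm [ 26.45 -58.27  81.24] push on loaf +x,+y: 0.9 -0.9 fz -3.2 M [-0.11  0.21  0.04] yaw -7.92 op 0.590076161425452
```

```bash
for i in 1 2; do python3 -m handwheel '[[[0,0,0.0005,0,0,0],[0,0,0.001,0,0,0],[0,0,0.001,0,0,0]]]' >/dev/null;python3 f.py; done
```

```text
cutter xy mm [ 26.56 -58.31  81.27] push on loaf +x,+y: 3.8 0.4 fz -0.1 M [0.03 0.82 0.14] yaw -7.9 op 0.586697579856177
cutter xy mm [ 26.69 -58.37  81.28] push on loaf +x,+y: 6.5 -0.1 fz 2.4 M [0.07 1.26 0.2 ] yaw -7.88 op 0.5877424231580671
```

```bash
python3 -m handwheel '[[[0,-0.0002,-0.0015,0,0,0],[0,-0.0002,-0.0015,0,0,0]]]' >/dev/null;python3 f.py; python3 -m handwheel '[[[-0.0007,0,0,0,0,0],[-0.0014,0,0,0,0,0],[-0.002,0,0,0,0,0],[-0.002,0,0,0,0,0],[-0.002,0,0,0,0,0]]]' >/dev/null;python3 f.py;python3 -m handwheel '[[[-0.0005,0,0,0,0,0],[-0.001,0,0,0,0,0],[-0.0015,0,0,0,0,0],[-0.0015,0,0,0,0,0],[-0.0015,0,0,0,0,0]]]' >/dev/null;python3 f.py
```

```text
cutter xy mm [ 26.59 -58.31  81.23] push on loaf +x,+y: 3.0 0.7 fz -2.4 M [0.   0.85 0.16] yaw -7.9 op 0.5875013772706377
cutter xy mm [ 26.44 -58.03  81.24] push on loaf +x,+y: 4.4 4.6 fz -0.6 M [-0.65  1.    0.24] yaw -8.0 op 0.5896287547466925
cutter xy mm [ 26.46 -57.84  81.25] push on loaf +x,+y: 4.7 6.0 fz -1.0 M [-1.17  1.09  0.28] yaw -8.05 op 0.5853768452668217
```

```bash
python3 -m handwheel '[[[-0.0005,0,0,0,0,0],[-0.001,0,0,0,0,0],[-0.0015,0,0,0,0,0],[-0.0015,0,0,0,0,0],[-0.0015,0,0,0,0,0]]]' >/dev/null;python3 f.py; python3 -m handwheel '[[[0,0,0.001,0,0,0],[0,0,0.002,0,0,0],[0,0,0.003,0,0,0],[0,0,0.003,0,0,0],[0,0,0.003,0,0,0]]]' >/dev/null;python3 f.py
```

```text
cutter xy mm [ 26.44 -57.81  81.3 ] push on loaf +x,+y: 4.3 8.9 fz -0.0 M [-1.64  1.12  0.35] yaw -8.1 op 0.5829317203089712
cutter xy mm [ 26.6  -57.83  81.35] push on loaf +x,+y: 9.6 9.0 fz 4.8 M [-1.53  2.15  0.48] yaw -8.05 op 0.5857827988729315
```

```bash
python3 -m handwheel '[[[-0.0005,-0.0003,0,0,0,0],[-0.001,-0.0003,0,0,0,0],[-0.0015,-0.0003,0,0,0,0],[-0.0015,-0.0003,0,0,0,0],[-0.0015,-0.0003,0,0,0,0]]]' >/dev/null;python3 f.py; python3 -m handwheel '[[[0,0,0.0005,0,0,0],[0,0,0.001,0,0,0],[0,0,0.0015,0,0,0],[0,0,0.0015,0,0,0],[0,0,0.0015,0,0,0],[0,0,0.0015,0,0,0]]]' >/dev/null;python3 f.py
```

```text
cutter xy mm [ 26.61 -57.81  81.36] push on loaf +x,+y: 9.0 11.7 fz 3.9 M [-1.99  2.03  0.57] yaw -8.09 op 0.5882731199247283
cutter xy mm [ 26.71 -57.79  81.43] push on loaf +x,+y: 11.6 11.2 fz 7.5 M [-1.87  2.56  0.53] yaw -8.07 op 0.5891530253492322
```

```bash
python3 -m handwheel '[[[0,-0.0005,0,0,0,0],[0,-0.0005,0,0,0,0],[0,-0.0005,0,0,0,0]]]' >/dev/null;python3 f.py; for i in 1 2 3; do python3 -m handwheel '[[[0,0,0,0,0,0]]]'>/dev/null; python3 f.py; done; python3 look.py w8 yellow_loaf stop fence
```

```text
cutter xy mm [ 26.72 -57.78  81.47] push on loaf +x,+y: 10.4 10.2 fz 2.3 M [-1.83  2.41  0.54] yaw -8.07 op 0.586960420879377
cutter xy mm [ 26.71 -57.79  81.48] push on loaf +x,+y: 10.6 11.8 fz 3.1 M [-1.88  2.41  0.57] yaw -8.07 op 0.5865301466966248
cutter xy mm [ 26.7  -57.8   81.48] push on loaf +x,+y: 11.2 11.3 fz 2.6 M [-1.9   2.4   0.57] yaw -8.07 op 0.5885343541189888
cutter xy mm [ 26.68 -57.81  81.46] push on loaf +x,+y: 11.1 10.9 fz 2.5 M [-1.95  2.34  0.54] yaw -8.07 op 0.5828911023213795
{'clock': 23.067, 'q': [-0.387, 0.838, 0.177, 1.95, -0.339, 0.395, -0.093], 'tool_pos': [0.527, 0.104, 0.081], 'eef_rot': [-0.468, 0.535, -0.533, 0.459], 'contact_force': [-12.505, -9.335, 2.535], 'moment': [-1.946, 2.342, 0.54], 'opening': 0.583}
[[-0.14  -0.012  0.99 ]
 [-0.99  -0.006 -0.14 ]
 [ 0.008 -1.    -0.011]]
yellow_loaf [([174.0, 1.0, 332.0, 356.0], 0.64)]
stop [([104.0, 1.0, 174.0, 22.0], 0.56)]
fence [([317.0, 73.0, 339.0, 359.0], 0.76)]
```

View pics/w8b.png

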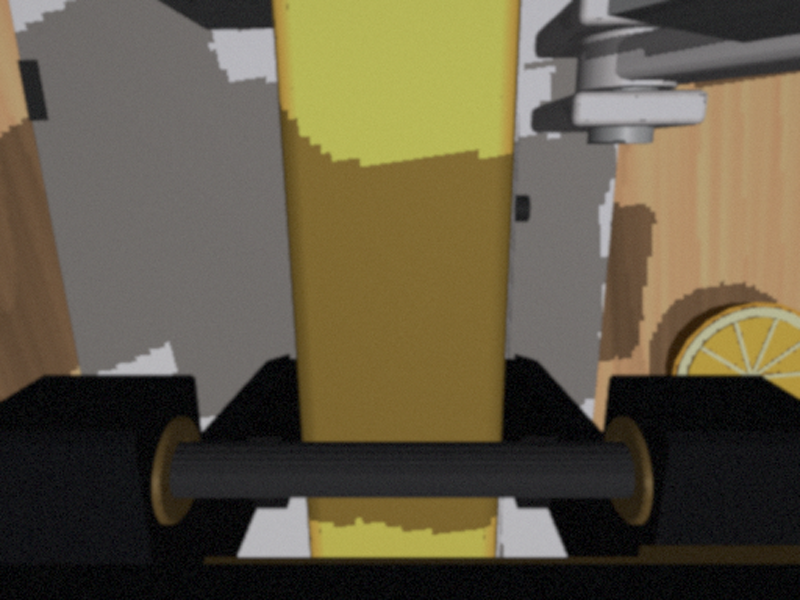

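Flush from above; loaf edge covers the fence face, and no visible gap. The tool leans about 0.6° under the load, so I level it and firm up both pushes.

```bash
cat >> f.py <<'E'
print('tilt mrad: +x side up',(1000*A[2,2]).round(1),' -y end up',(1000*A[2,0]).round(1))
E
python3 -m handwheel '[[[0,0,0,0.0018,0,0.0014],[0,0,0,0.0035,0,0.0026],[0,0,0,0.0035,0,0.0026],[0,0,0,0.0035,0,0.0026]]]' >/dev/null;python3 f.py; python3 -m handwheel '[[[-0.0005,0,0.0005,0,0,0],[-0.001,0,0.001,0,0,0],[-0.001,0,0.0015,0,0,0],[-0.001,0,0.0015,0,0,0],[-0.001,0,0.0015,0,0,0]]]' >/dev/null;python3 f.py
```

```text
cutter xy mm [ 26.63 -57.72  81.24] push on loaf +x,+y: 9.5 10.4 fz 0.7 M [-1.99  2.48  0.61] yaw -8.05 op 0.5878240623854695
tilt mrad: +x side up 0.1  -y end up -0.3
cutter xy mm [ 26.69 -57.71  81.28] push on loaf +x,+y: 11.7 12.9 fz 3.9 M [-2.34  2.95  0.67] yaw -8.06 op 0.5889503429320859
tilt mrad: +x side up -2.7  -y end up 1.2
```

```bash
python3 -m handwheel '[[[0,-0.0003,0.0005,0.001,0,0.0005],[0,-0.0003,0.001,0.001,0,0.0005],[0,-0.0004,0.0015,0.0012,0,0.0005],[0,-0.0004,0.0015,0.0012,0,0.0005],[0,-0.0004,0.0015,0.0012,0,0.0005],[0,-0.0004,0.0015,0.0012,0,0.0005]]]' >/dev/null;python3 f.py;python3 -m handwheel '[[[0,0,0,0,0,0],[0,0,0,0,0,0],[0,0,0,0,0,0]]]' >/dev/null;python3 f.py; python3 - <<'E'
from h import *
a=save('top','t9.png')[120:300,90:310,::-1]; b=save('scene','s9.png')[180:330,170:370,::-1]
cv2.imwrite('pics/f9.png',np.vstack([cv2.resize(a,(400,300),interpolation=cv2.INTER_CUBIC),cv2.resize(b,(400,300),interpolation=cv2.INTER_CUBIC)]))
E
```

```text
cutter xy mm [ 26.7  -57.7   81.26] push on loaf +x,+y: 13.7 12.8 fz 3.6 M [-2.22  3.4   0.63] yaw -8.04 op 0.5856426427497659
tilt mrad: +x side up -2.0  -y end up -0.1
cutter xy mm [ 26.71 -57.7   81.27] push on loaf +x,+y: 14.8 13.5 fz 3.4 M [-2.27  3.31  0.65] yaw -8.04 op 0.590041787519177
tilt mrad: +x side up -2.0  -y end up -0.1
```

View pics/f9.png

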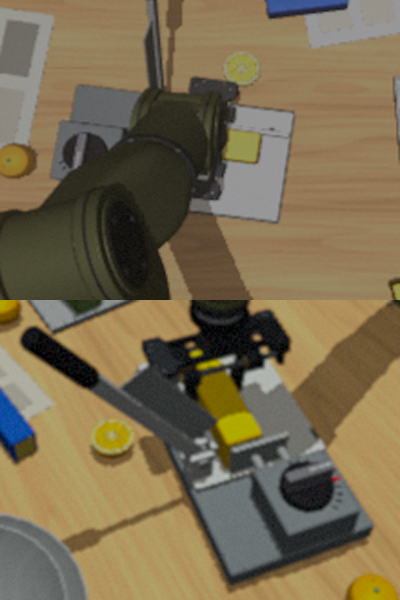

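The loaf sits in the corner, the blade is up and the pointer is still at the mark. One last check: a small yaw nudge each way, to see whether the loaf is pinned flush.

```bash
python3 -m handwheel '[[[0,0,0,0,-0.0014,0],[0,0,0,0,-0.0014,0],[0,0,0,0,-0.0014,0],[0,0,0,0,-0.0014,0]]]' >/dev/null;python3 f.py;python3 -m handwheel '[[[0,0,0,0,-0.0014,0],[0,0,0,0,-0.0014,0],[0,0,0,0,-0.0014,0],[0,0,0,0,-0.0014,0]]]' >/dev/null;python3 f.py
```

```text
cutter xy mm [ 26.76 -57.7   81.25] push on loaf +x,+y: 13.1 12.4 fz 3.6 M [-2.18  3.35  0.38] yaw -7.86 op 0.5857679292655869
tilt mrad: +x side up -2.0  -y end up -0.3
cutter xy mm [ 26.79 -57.65  81.28] push on loaf +x,+y: 13.2 11.8 fz 3.3 M [-2.07  3.34  0.01] yaw -7.7 op 0.5892361267611559
tilt mrad: +x side up -1.9  -y end up -0.5
```

```bash
python3 -m handwheel '[[[0,0,0.0005,0,0.0006,0],[0,0,0.001,0,0.001,0],[0,0,0.001,0,0.001,0],[0,-0.0002,0.001,0,0.001,0],[0,-0.0002,0.001,0,0.001,0],[0,-0.0002,0.001,0,0.001,0]]]' >/dev/null;python3 f.py; python3 -m handwheel '[[[0,0,0,0,0,0],[0,0,0,0,0,0],[0,0,0,0,0,0]]]';python3 f.py; python3 - <<'E'
from h import *
im=save('scene','s10.png')[225:305,270:375,::-1]; cv2.imwrite('pics/s10c.png',cv2.resize(im,(788,600),interpolation=cv2.INTER_CUBIC))
E
```

```text
cutter xy mm [ 26.81 -57.66  81.32] push on loaf +x,+y: 15.5 12.0 fz 4.1 M [-2.    3.55  0.29] yaw -7.8 op 0.5889587371712987
tilt mrad: +x side up -3.8  -y end up -0.2
clock: 26.28
tool_pos: [0.5269, 0.1044, 0.0813]
eef_rot: [-0.466, 0.534, -0.532, 0.464]
contact_force: [-17.4, -9.8, 3.1]
opening: 0.587
cutter xy mm [ 26.79 -57.65  81.32] push on loaf +x,+y: 15.9 12.1 fz 3.1 M [-2.11  3.54  0.25] yaw -7.8 op 0.5869889908569533
tilt mrad: +x side up -3.8  -y end up -0.2
```

View pics/s10c.png

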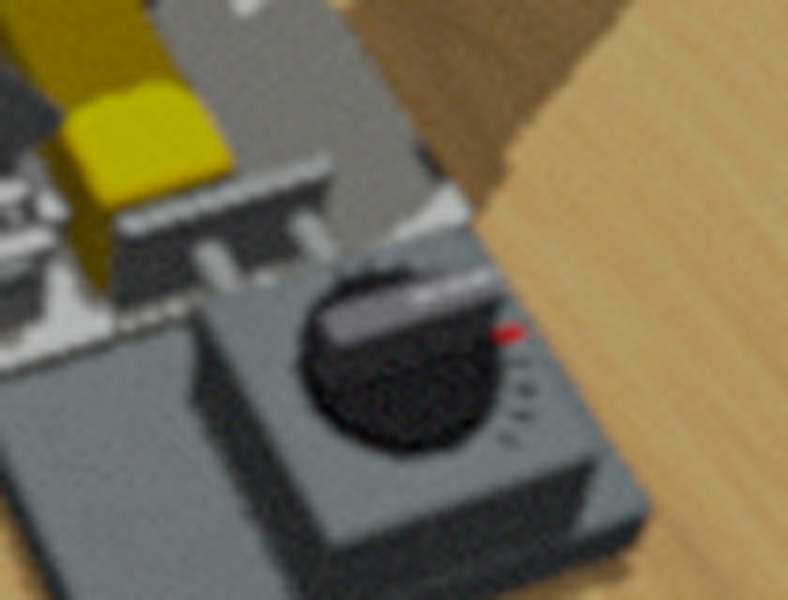

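The bar is parallel to the stop plate (same slope in the picture), so the dial has held, and the loaf's end sits against the stop. I'm handing the job in.

```bash
python3 -c "
from plant import job
print(job.finish_job())"; python3 f.py
```

```text
the job is handed in; nothing more can be done
None
the job is handed in; nothing more can be done
```

I set the dial, took the larger yellow loaf from the tray and pushed it into the corner of the cutter. The job was handed in at about 26 s of the 70 s allowed, with the gripper still holding the loaf at 40 N.

**Dial:** After I let go, the pointer lined up with the red mark in the wrist picture. With the loaf pressed home, the last scene picture showed the bar still parallel to the stop plate.

**Pushes:** The last wrist reading was about 16 N towards the fence and 12 N towards the stop, with about 3 N of lean on the bed. The fence push is deliberately above 10 N because friction at the stop takes part of it. I could not measure the share each face carries.

**Flushness:** The tool was level to within 4 mrad. I judged the loaf flush from the contact forces, a small yaw nudge and the pictures. The nudge was not conclusive, because the loaf turned slightly with it. My picture estimates of the fence angle also differ by a few tenths of a degree.

**Heights:** One two-view height estimate, using the top camera on the loaf, came out wrong because the two lines of sight were nearly parallel. I did not use it. Two wrist views gave a loaf top of about 58 mm, against the listed 63 mm.

**Blade and other objects:** In the last pictures the blade arm was up, and nothing else in view had been disturbed. The handle only partly showed in the top crop, and the pictures taken at the end did not cover the whole tray.

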